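Fit the press handle until its spring button clicks

TASK

Fit the loose capped handle on the bare stub of the cutting press: slide it down over the stub until it stands against the sprung collar, then keep it lightly pressed down against the collar's spring and turn it, as far as needed, until the stub's spring button pops out through the window in the handle, and let go of it there. Work by feel and gently: stop turning at the click, so that neither the button nor the press is strained, and leave the other things on the bench where they are.

Things in the scene. Friction and masses are not known exactly. Their poses are not given: they have to be found in the camera images.
- handle: loose press handle, standing on the bench on its open end: grey steel tube, 38 mm outside, with a black cap, 145 mm high in all, about 0.24 kg. Origin: middle of the open lower end; z up the axis to the cap. Round bore 32 mm wide, 75 mm deep from the open end; solid above, so grip it 75 to 138 mm up. Things of like size stand near it and may have changed places with it.
- handle_window (a point): middle of the one window cut through the handle's 3 mm wall: on the handle's own +x side, at the outer surface, 31 mm above the open end. About 10 mm wide (along the wall) and 14 mm high (24 to 38 mm above the open end).
- press: teal bench cutting press, fixed. Origin: on the upright axis of its bare stub, at table height; +x away from the operator, towards the column; z up. The bare stub is at the press's front left; its twin, 300 mm towards -y, has a handle on it already. A black plate (76 mm square, top at z = 130 mm) carries the stub; beside the stub the press is no higher than 140 mm within 60 mm, 170 mm within 150 mm.
- stub_top (a point): middle of the top of the bare stub, 192 mm above the table. The stub is an upright steel pin, 29 mm in diameter, standing 62 mm out of the black plate; its uppermost 8 mm taper to 18 mm as a lead-in. This point's axes are those of the press: they do not tell which way the button looks.
- collar (a joint): how far the sprung steel collar (44 mm wide) round the stub's foot is pushed down, m. 0: free, its top 147 mm above the table. It gives at about 4 N, then 1.2 N more per mm, to a solid stop at 0.009 (14 N). Pushed down 0.004 to 0.009 (9 to 14 N) by the handle's open end it has the window at the button's height; once caught, it holds the handle up against the button at about 0.004.
- button (a joint): how far the brass spring button in the stub's side is pushed in, m: 0 out, 0.0065 at most, 0.003 to 0.006 inside the bore. 6.5 mm wide, 37 to 47 mm above the black plate, standing 6 mm out of the stub (1.5 mm past the handle's outside once through the window). Sloped on top: a handle pushed down wedges it in with a few newtons. Flat below and at the sides.
- button_side (a point): point on the stub's axis at the button's height, axes as the press's. The button looks out anywhere up to 35 degrees (0.61 rad) to either side of the press's +x; which way is not measured and differs each time. When the turning window meets it (1.5 mm play each side) it springs out, and within about 0.2 rad blocks further turning; lifting off too; turning on against it soon strains it (over 40 N).
- spacer: plain grey steel spacer tube, 38 mm diameter, 95 mm long, standing; no cap and no window in its wall; a bystander
- oilcan: steel can, 54 mm diameter, 125 mm high, standing; a bystander
- jar: rivet jar, 56 mm diameter, 60 mm high; a bystander
- ring_die: round strip-steel cutting die, 80 mm diameter, 32 mm high; a bystander
- strap_die: long strip-steel cutting die, about 135 x 60 mm, 32 mm high; a bystander
- mallet: mallet lying down, 260 mm long, head 90 mm wide and 48 mm thick at its +x end; a bystander
- punch: steel hand punch lying down, 110 mm long, 14 mm thick; a bystander
Things that resemble listed ones, but are neither listed nor needed, are in the scene too. Leave any green or purple look-alike of the handle alone.

How it is judged:
By the outcome, as a careful person would: the job done as asked, in the order asked, and still so for the second after the job is handed in, with the robot touching nothing.
It also fails if it takes over 67 s, if anything falls off the work surface, if the arm or the gripper's body presses on something with over 40 N, if the wrist force passes 120 N, or if a joint passes its speed limit or range.

ROBOT

A 6-joint arm with a two-finger parallel gripper is mounted at the origin on the work surface. World frame = base frame: x ahead of the robot, y to its left, z up, the work surface at z = 0. Lengths are in m, angles in rad, forces in N, time in s.
With the tool pointing down it reaches from about 0.35 to 0.775 m from the base axis. Payload 5.5 kg.
Tool frame: the origin (TCP) lies midway between the tips of the shut fingers; the grasp point (between the pads) lies 19 mm behind it; z points along the fingers, y is the line along which they close (so a half turn about z gives the same grasp; the last joint's range is limited). The gripper opens to 85 mm and grips with 20 to 120 N. Pads are 22 mm wide; open, the fingers measure 114 mm over their backs; the gripper's body (76 mm by 85 mm) begins 54 mm behind the grasp point. The pads swing forward as they close: fully open they stand 13 mm farther back than shut.
Start: joints at [-0.14, 0.313, 0.046, 1.304, 0, 1.431], TCP at [0.575, -0, 0.231] pointing down, gripper open.
Joint ranges: [-2.76, 2.76], [-0.86, 1.69], [-1.03, 1.26], [-2.2, 2.34], [-1.47, 1.5], [-3.14, 3.14]. Speed limits (rad/s): [2.57, 2.57, 3.14, 3.14, 3.14, 3.14].

INTERFACE

Orientations are given as a unit quaternion [w, x, y, z].
In Python, from workcell import telemetry, imaging, env gives the robot as it stands. The module is installed in compiled form; this text tells all that it offers.
- The arm moves only by the tool step_arm, never from a script. Its argument "moves" is a list of rows, each a list of 3 entries, a list of its own where there are three numbers: the shift along the tool's x, y, z in mm, then the turn, a rotation vector about the tool's x, y, z in rad, then the finger opening in mm, from 0 to 85.4. A call has 1 to 8 rows; each row is the pose to reach, as a shift and turn from the pose commanded when the call began, along the tool's axes at that moment; what a row does not reach only later rows make up. A row lasts 1/12 s, in which the tool goes at most 41.7 mm and 7.16 degrees, less where a joint would pass 70% of its speed; a pose out of reach is approached as far as the arm can. A call with a gripper value outside its range is refused whole. The fingers move at their own pace and stop on an object; "grip_force" is the grip in N (left out, the last holds). Time passes only in rows, so rows that repeat a pose let the fingers close. It gives the time, the measured TCP pose, the force, the opening and the grip force at its end, in the units of the state.
- telemetry.get_state(): the state, without advancing time (a new reading comes with each control period).
- imaging.read_camera(name): name is "scene" or "side" or "wrist"; returns the picture (400x640x3 uint8, red, green, blue); there is no depth.
- imaging.camera_params(name): a dict with "camera_matrix" (3x3 intrinsics, pixels), "pose" (4x4, takes a point from camera to world coordinates). Camera axes: x right, y up, looking along -z (the intrinsics and any distortion apply to the point x, -y, -z); pixel columns grow to the right and rows downward; lengths in m; the calibration is good to about 2 mm. A picture is of the moment at which its call begins: read the wrist's pose just before it. camera_params takes no time and is no camera call; for the wrist camera it gives the pose at the moment of the call.
- env.hand_in(): hands the job in; it is judged then, once.
The state is a dict: "clock": time; "joint_pos": joint angles; "qvel": joint speeds; "tau": joint torques, N m; "tcp_pos": TCP position; "orientation": TCP orientation; "wrist_force": force on the tool from outside, world axes, zero at the start; "ft_torque": the same for the moment, N m; "finger_gap": finger opening in m; "grip_force": force on a finger pad.
Only numpy, scipy, OpenCV 4.12 (cv2) and the standard library are available. Lean on these libraries where they do the work, as an engineer would, in place of code of your own. Each camera call takes 0.05 s, during which the arm holds its last target. There are 200 camera calls.

## Working session

There is one attempt and no reset: what is moved stays moved. The work goes in short steps, Python scripts to look and compute and a tool call to move; the robot and the scene stay as the last step left them, time stands still between calls to the robot, and variables do not carry over. Pictures are saved under pics/ and viewed, at most 10 in all, crops included, and the job is handed in when it is done.

Besides the shell and the picture viewer there is one more tool, called after "Call:" by a JSON object that holds its "op" and its "data", one argument or row to a line. step_arm: Moves the arm, as the interface text tells. Its arguments: {"type":"object","properties":{"moves":{"type":"array"},"grip_force":{"type":"number"}},"required":["moves"]}

```bash
mkdir -p pics; cat > h.py <<'E'
import numpy as np, cv2
from workcell import telemetry, imaging, env
def grab(n,f=None):
    P=imaging.camera_params(n); im=imaging.read_camera(n)
    if f: cv2.imwrite('pics/'+f,im[:,:,::-1])
    return im,P
def proj(P,X):
    T=np.linalg.inv(np.array(P['pose'])); p=T[:3,:3]@np.asarray(X,float)+T[:3,3]
    K=np.array(P['camera_matrix']); q=K@np.array([p[0],-p[1],-p[2]]); return q[:2]/q[2]
def ray(P,uv):
    K=np.array(P['camera_matrix']); d=np.linalg.solve(K,[uv[0],uv[1],1.]); T=np.array(P['pose'])
    return T[:3,3],T[:3,:3]@np.array([d[0],-d[1],-d[2]])
def onz(P,uv,z):
    o,d=ray(P,uv); return o+d*(z-o[2])/d[2]
def tri(obs):
    A=np.zeros((3,3));b=np.zeros(3)
    for P,uv in obs:
        o,d=ray(P,uv); d=d/np.linalg.norm(d); M=np.eye(3)-np.outer(d,d); A+=M;b+=M@o
    X=np.linalg.solve(A,b); return X,[np.linalg.norm(proj(P,X)-uv) for P,uv in obs]
E
python3 - <<'E'
from h import *
for n in('scene','side','wrist'):
    im,P=grab(n,n+'0.png'); print(n,{k:(np.round(v,3).tolist() if k in('camera_matrix','pose') else v) for k,v in P.items()})
s=telemetry.get_state();print(s)
E
```

```text
scene {'camera_matrix': [[403.228, 0.0, 311.54], [0.0, 403.228, 199.953], [0.0, 0.0, 1.0]], 'pose': [[0.801, -0.474, 0.365, 0.848], [0.599, 0.629, -0.496, -0.347], [0.006, 0.616, 0.787, 0.909], [0.0, 0.0, 0.0, 1.0]]}
side {'camera_matrix': [[380.007, 0.0, 317.388], [0.0, 380.007, 198.139], [0.0, 0.0, 1.0]], 'pose': [[-0.824, 0.374, -0.425, 0.18], [-0.567, -0.537, 0.625, 0.598], [0.005, 0.756, 0.655, 0.649], [0.0, 0.0, 0.0, 1.0]]}
wrist {'camera_matrix': [[351.928, 0.0, 315.048], [0.0, 351.928, 201.503], [0.0, 0.0, 1.0]], 'pose': [[1.0, -0.002, 0.002, 0.575], [0.002, 0.949, 0.316, 0.081], [-0.002, -0.316, 0.949, 0.374], [0.0, 0.0, 0.0, 1.0]]}
{'clock': 0.15, 'joint_pos': array([-1.39577405e-01,  3.13840271e-01,  4.52911567e-02,  1.30359779e+00,
        3.15363390e-05,  1.43118121e+00]), 'qvel': array([ 0.00020661, -0.00194257,  0.00436379,  0.00091565,  0.00035977,
        0.00064139]), 'tau': array([ 1.76330479e-03, -4.81067133e+01,  2.98815805e+01,  1.39078675e-02,
       -1.10673584e-04, -5.56924022e-05]), 'tcp_pos': array([5.74644911e-01, 6.28104609e-05, 2.30627618e-01]), 'orientation': array([-5.48789122e-04,  7.07093295e-01,  7.07119945e-01, -3.93823817e-04]), 'wrist_force': array([-0.35633085,  1.19632365,  0.64127799]), 'ft_torque': array([-0.05136224,  0.0189854 ,  0.01054867]), 'grip_force': 0.0, 'finger_gap': 0.08525108340450727}
```

View pics/scene0.png

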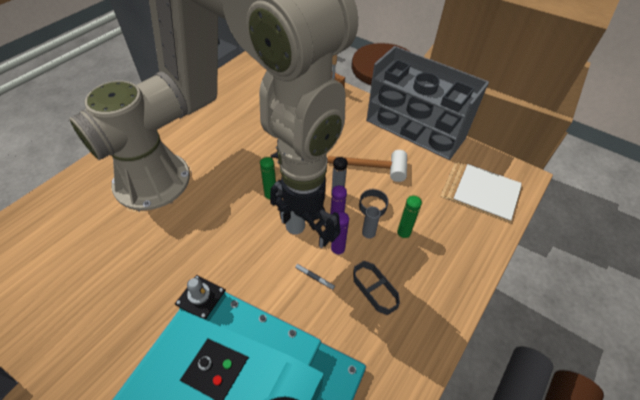

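View pics/side0.png

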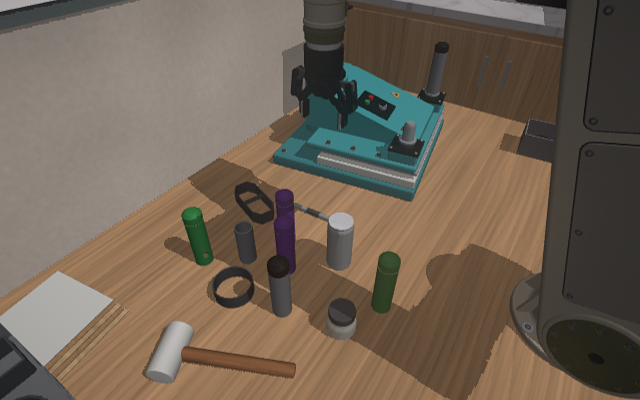

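Scene shows the black-capped grey tube at (340,163..185), and side shows it at (278,266)-(281,315). Look-alikes: green at (268,178) and (410,217) in scene, purple at (339,200) and (341,232), uncapped spacer at (371,222), oilcan at (295,220). The stub is at scene (198,288) and side (409,132). I choose the black-capped grey tube and check it in a close crop.

```bash
python3 - <<'E'
import cv2,numpy as np
a=cv2.imread('pics/scene0.png');b=cv2.imread('pics/side0.png');w=cv2.imread('pics/wrist0.png')
def c(i,x,y,s,h): return cv2.resize(i[y:y+h,x:x+s],(400,300),interpolation=cv2.INTER_CUBIC)
m=np.vstack([np.hstack([c(a,310,150,80,60),c(b,230,245,100,75)]),np.hstack([c(a,158,260,80,60),c(b,369,100,80,60)])])
cv2.imwrite('pics/crop1.png',m)
E
```

```text
(no output)
```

View pics/crop1.png

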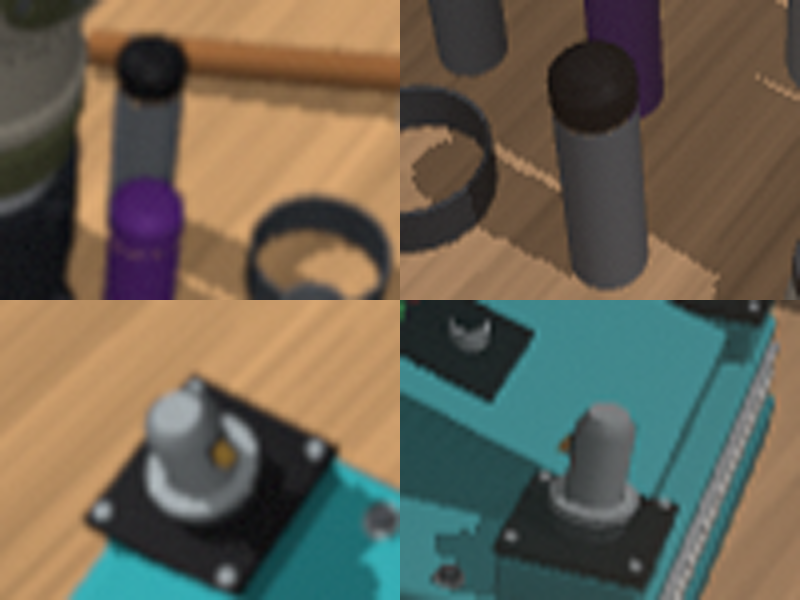

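View pics/wrist0.png

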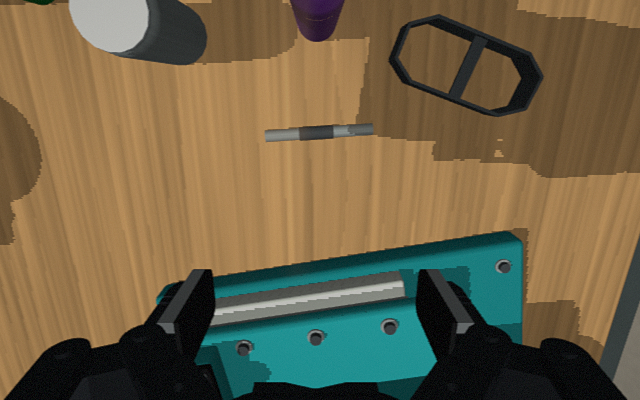

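```bash
python3 - <<'E'
from h import *
S=imaging.camera_params('scene');D=imaging.camera_params('side')
r=lambda x:np.round(x,4).tolist()
X,e=tri([(S,(340.4,161.6)),(D,(278,263))]);print('cap top',r(X),e)
print('base from side',r(onz(D,(282.5,311),0)))
X,e=tri([(S,(193.6,281.6)),(D,(411,122.4))]);print('stub top',r(X),e)
b,e2=tri([(S,(202.6,291)),(D,(402,129))]);print('button',r(b),e2)
c=[(195,378),(335,450),(238,590),(88,518)]
C=np.array([onz(S,(158+x/5,260+(y-300)/5),.13) for x,y in c]);print(r(C),'mid',r(C.mean(0)))
for i in range(4): d=C[(i+1)%4]-C[i]; print(np.linalg.norm(d),np.degrees(np.arctan2(d[1],d[0])))
c=[(540,462),(675,505),(645,580),(497,545)]
C=np.array([onz(D,(369+(x-400)/5,100+(y-300)/5),.13) for x,y in c]);print(r(C),'mid',r(C.mean(0)))
# other items approx
for n,u,z in [('spacer',(244,228),.095),('purpleA',(285,195),.145),('oil',(341,221),.125),('green',(389,258),.145),('greenL',(193,213),.145),('jar',(342,310),.06)]: print(n,r(onz(D,u,z)))
for n,u,z in [('purple1',(339,192),.145),('purple2',(341,216),.145)]: print(n,r(onz(S,u,z)))
E
```

```text
cap top [0.4723, 0.2879, 0.1366] [np.float64(0.27657283392931553), np.float64(0.4236675909014987)]
base from side [0.4673, 0.2927, 0.0]
stub top [0.4508, -0.1949, 0.1912] [np.float64(0.5581603000743773), np.float64(0.4608930518196039)]
button [0.4685, -0.1931, 0.1683] [np.float64(0.026773666758676318), np.float64(0.02186677214548377)]
[[0.4134, -0.1674, 0.13], [0.4846, -0.1555, 0.13], [0.4962, -0.2223, 0.13], [0.4253, -0.2376, 0.13]] mid [0.4549, -0.1957, 0.13]
0.0721535757290114 9.494933976549433
0.06775013300465448 -80.12062622471736
0.07255753189131486 -167.80339042359103
0.07116877637316746 99.60061878609113
[[0.4949, -0.2329, 0.13], [0.4206, -0.2342, 0.13], [0.4064, -0.163, 0.13], [0.4782, -0.1495, 0.13]] mid [0.45, -0.1949, 0.13]
spacer [0.6098, 0.2309, 0.095]
purpleA [0.5671, 0.1463, 0.145]
oil [0.443, 0.1275, 0.125]
green [0.3174, 0.1755, 0.145]
greenL [0.6797, 0.2902, 0.145]
jar [0.3555, 0.2594, 0.06]
purple1 [0.5317, 0.195, 0.145]
purple2 [0.5763, 0.1381, 0.145]
```

Crop confirms it: grey tube with a black cap, no purple or green, on its open end. No window is visible from the side camera, so it must face away. The brass button is visible at scene (203,291) and side (402,129), about 6° in world azimuth. The measured heights fit (cap 0.137 domed, stub 0.191). Next I move above the handle.

Call:
{"op": "step_arm", "data": {
  "moves": [
    [[15, -7, -5], [0, 0, 0], 85],
    [[45, -20, -12], [0, 0, 0], 85],
    [[80, -36, -20], [0, 0, 0], 85],
    [[118, -54, -20], [0, 0, 0], 85],
    [[156, -71, -20], [0, 0, 0], 85],
    [[190, -87, -20], [0, 0, 0], 85],
    [[215, -98, -20], [0, 0, 0], 85],
    [[230, -105, -20], [0, 0, 0], 85]
  ],
  "grip_force": 50
}}

```text
clock: 0.82
tcp_pos: [0.4676, 0.233, 0.2517]
orientation: [-0.0, 0.706, 0.708, 0.0]
wrist_force: [1.1, 0.1, 0.0]
finger_gap: 0.0851
grip_force: 0.0
```

```bash
python3 - <<'E'
from h import *
im,P=grab('wrist','wrist1.png')
s=telemetry.get_state();print(s['tcp_pos'],s['orientation'],s['joint_pos'],np.array(P['pose'])[:3,3])
for z in(0,.137): print(proj(P,(.4705,.2895,z)))
im2,P2=grab('scene','scene1.png')
cv2.imwrite('pics/v1.png',cv2.resize(np.vstack([im,im2])[:,:,::-1],(480,600),interpolation=cv2.INTER_AREA))
E
```

```text
[0.46686682 0.23440778 0.25167848] [-1.04943922e-03  7.05419623e-01  7.08789067e-01  3.35482666e-04] [ 0.3103109   0.20567958 -0.04664249  1.31884283  0.00217247  1.8763417 ] [0.46711027 0.31438459 0.39498636]
[318.42692507 108.6355863 ]
[319.96927819 121.05277301]
```

View pics/v1.png

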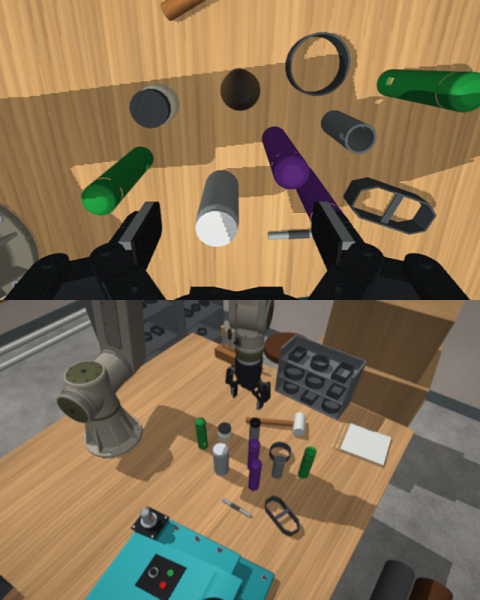

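Wrist view shows the black cap at about (320,120), right where my point projects. The other objects are clear of the fingers. Hover over it.

Call:
{"op": "step_arm", "data": {
  "moves": [
    [[15, 0, 0], [0, 0, 0], 85],
    [[40, 1, 10], [0, 0, 0], 85],
    [[55, 1, 30], [0, 0, 0], 85],
    [[59.5, 1, 40], [0, 0, 0], 85],
    [[59.5, 1, 40], [0, 0, 0], 85],
    [[59.5, 1, 40], [0, 0, 0], 85]
  ]
}}

```text
clock: 1.42
tcp_pos: [0.4704, 0.2886, 0.2107]
orientation: [-0.0, 0.707, 0.707, -0.001]
wrist_force: [-0.7, 0.1, 0.1]
finger_gap: 0.0853
grip_force: 0.0
```

```bash
python3 - <<'E'
from h import *
im,P=grab('wrist','wrist2.png')
s=telemetry.get_state();print(s['tcp_pos'],s['orientation'],np.array(P['pose'])[:3,3])
g=im.astype(int).sum(2); m=((g<130)&(np.ptp(im.astype(int),axis=2)<40)).astype(np.uint8)
n,l,st,c=cv2.connectedComponentsWithStats(m)
for i in range(1,n):
    if st[i,4]>800: print(st[i],c[i])
print(proj(P,(.4705,.2895,.137)))
E
```

```text
[0.47100949 0.28856137 0.21156575] [ 8.71687780e-05  7.07363200e-01  7.06850146e-01 -4.09282484e-04] [0.47047347 0.37026648 0.35385728]
[ 398  110   74   79 1214] [449.47364086 159.59884679]
[ 288  180   57   61 2728] [316.38233138 210.16935484]
[    5   269   216   131 13261] [130.73146822 359.14403137]
[  410   269   216   131 14780] [500.3849797  354.59607578]
[ 233  383  165   17 2088] [315.07375479 392.12068966]
[315.75765795 213.23725915]
```

Call:
{"op": "step_arm", "data": {
  "moves": [
    [[0, 0, 25], [0, 0, 0], 85],
    [[0, 0, 60], [0, 0, 0], 85],
    [[0, 0, 95], [0, 0, 0], 85],
    [[0, 0, 112], [0, 0, 0], 85],
    [[0, 0, 118], [0, 0, 0], 85],
    [[0, 0, 118], [0, 0, 0], 60],
    [[0, 0, 118], [0, 0, 0], 40],
    [[0, 0, 118], [0, 0, 0], 30]
  ],
  "grip_force": 50
}}

```text
clock: 2.13
tcp_pos: [0.4727, 0.2898, 0.0955]
orientation: [0.001, 0.707, 0.707, 0.002]
wrist_force: [-0.4, 0.3, -0.4]
finger_gap: 0.0508
grip_force: 0.0
```

Call:
{"op": "step_arm", "data": {
  "moves": [
    [[0, 0, 0], [0, 0, 0], 30],
    [[0, 0, 0], [0, 0, 0], 30],
    [[0, 0, 0], [0, 0, 0], 30],
    [[0, 0, 0], [0, 0, 0], 30]
  ]
}}

```text
clock: 2.47
tcp_pos: [0.4722, 0.29, 0.0955]
orientation: [0.001, 0.707, 0.707, 0.002]
wrist_force: [-1.0, 0.0, 5.7]
finger_gap: 0.0369
grip_force: 49.4
```

Call:
{"op": "step_arm", "data": {
  "moves": [
    [[0, 0, -15], [0, 0, 0], 30],
    [[0, 0, -45], [0, 0, 0], 30],
    [[0, 0, -85], [0, 0, 0], 30],
    [[0, 0, -125], [0, 0, 0], 30],
    [[0, 0, -165], [0, 0, 0], 30],
    [[-10, 0, -195], [0, 0, 0], 30],
    [[-35, 0, -215], [0, 0, 0], 30],
    [[-70, 0, -225], [0, 0, 0], 30]
  ]
}}

```text
clock: 3.13
tcp_pos: [0.4721, 0.2208, 0.3224]
orientation: [0.001, 0.706, 0.708, 0.003]
wrist_force: [1.6, -0.3, -2.9]
finger_gap: 0.037
grip_force: 50.7
```

Call:
{"op": "step_arm", "data": {
  "moves": [
    [[-35, 0, 0], [0, 0, 0], 30],
    [[-70, 0, 0], [0, 0, 0], 30],
    [[-105, 0, 0], [0, 0, 0], 30],
    [[-140, 0, 0], [0, 0, 0], 30],
    [[-165, 0, 0], [0, 0, 0], 30],
    [[-180, 0, 0], [0, 0, 0], 30],
    [[-180, 0, 0], [0, 0, 0], 30]
  ]
}}

```text
clock: 3.72
tcp_pos: [0.471, 0.0368, 0.3189]
orientation: [0.001, 0.709, 0.706, -0.0]
wrist_force: [-0.7, 0.8, -3.4]
finger_gap: 0.0374
grip_force: 50.6
```

```bash
python3 - <<'E'
from h import *
s=telemetry.get_state();t=s['tcp_pos'];print(t,s['orientation'],s['joint_pos'],s['finger_gap'],s['wrist_force'])
b=t-[0,0,.0955]; out=[]
for n in('scene','side'):
    im,P=grab(n,n+'2.png'); u0=proj(P,b);u1=proj(P,b+[0,0,.145]); print(n,u0,u1)
    c=((u0+u1)/2).astype(int); x=max(0,c[0]-60);y=max(0,c[1]-60); out.append((x,y)); 
    out.append(cv2.resize(im[y:y+120,x:x+120,::-1],(400,400),interpolation=cv2.INTER_CUBIC))
print(out[0],out[2]); cv2.imwrite('pics/v2.png',np.hstack([out[1],out[3]]))
E
```

```text
[0.47100419 0.03676828 0.31892323] [ 7.93712815e-04  7.08512147e-01  7.05698168e-01 -5.16160646e-05] [-9.15418469e-02  1.00536548e-01 -8.90381648e-03  1.46020377e+00
 -1.09682722e-03  1.48323342e+00] 0.03738533542949743 [-0.67331218  0.83825136 -3.37157883]
scene [276.34997324 201.3178089 ] [271.45651816 153.7246847 ]
side [355.42309691 153.44777333] [361.35127275  83.71934432]
(np.int64(213), np.int64(117)) (np.int64(298), np.int64(58))
```

View pics/v2.png

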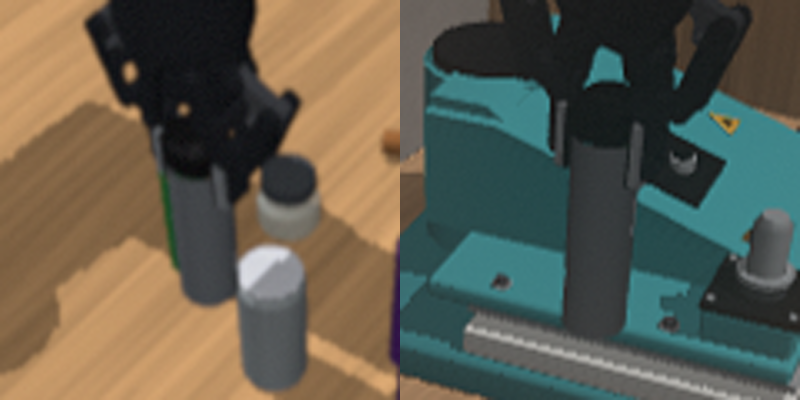

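No window shows in either view, so it lies near +35° or +225° azimuth, on the blind flanks. I turn the held handle +57° and look again.

Call:
{"op": "step_arm", "data": {
  "moves": [
    [[0, 0, 0], [0, 0, -0.12], 30],
    [[0, 0, 0], [0, 0, -0.24], 30],
    [[0, 0, 0], [0, 0, -0.36], 30],
    [[0, 0, 0], [0, 0, -0.48], 30],
    [[0, 0, 0], [0, 0, -0.6], 30],
    [[0, 0, 0], [0, 0, -0.72], 30],
    [[0, 0, 0], [0, 0, -0.84], 30],
    [[0, 0, 0], [0, 0, -0.96], 30]
  ]
}}

```text
clock: 4.48
tcp_pos: [0.4709, 0.0409, 0.3185]
orientation: [0.0, 0.297, 0.955, 0.0]
wrist_force: [1.0, 0.2, -2.5]
finger_gap: 0.037
grip_force: 50.6
```

```bash
python3 - <<'E'
from h import *
s=telemetry.get_state();t=s['tcp_pos'];print(t,s['orientation'],s['joint_pos'])
b=t-[0,0,.0955]; out=[]
for n in('scene','side'):
    im,P=grab(n,n+'3.png'); u0=proj(P,b);u1=proj(P,b+[0,0,.145]); print(n,u0,u1,proj(P,b+[0,0,.031]))
    c=(u0*.8+u1*.2).astype(int); x=max(0,c[0]-30);y=max(0,c[1]-30); out.append((x,y)); 
    out.append(cv2.resize(im[y:y+60,x:x+60,::-1],(400,400),interpolation=cv2.INTER_CUBIC))
print(out[0],out[2]); cv2.imwrite('pics/v3.png',np.clip(np.hstack([out[1],out[3]]).astype(float)*1.6,0,255))
E
```

```text
[0.47093599 0.04093009 0.31850718] [7.49344946e-05 2.96795115e-01 9.54941156e-01 2.07417496e-04] [-8.36006981e-02  1.01694423e-01 -8.60525621e-03  1.46026071e+00
  3.72666136e-04  5.19068937e-01]
scene [277.57562626 200.20587168] [272.88286291 152.59703549] [276.67879896 191.10741498]
side [354.37620377 154.61137381] [360.17412737  84.80079966] [355.48909267 141.21150547]
(np.int64(246), np.int64(160)) (np.int64(325), np.int64(110))[ WARN:0@5.864] global loadsave.cpp:1063 imwrite_ Unsupported depth image for selected encoder is fallbacked to CV_8U.
```

View pics/v3.png

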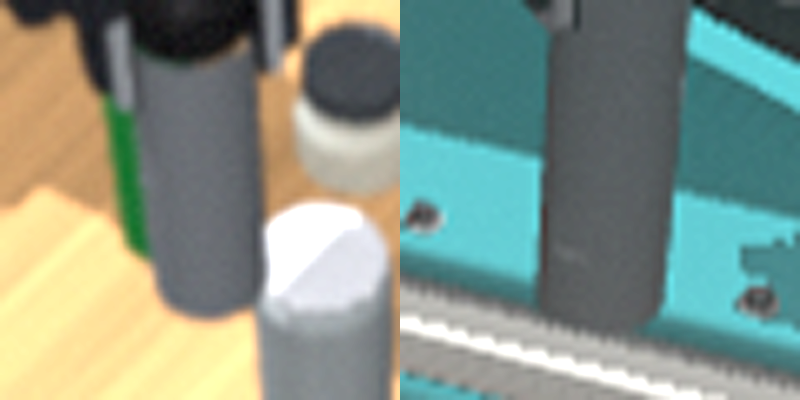

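```bash
python3 - <<'E'
from h import *
P=imaging.camera_params('side');t=np.array([.4709,.0409,.3185]);b=t-[0,0,.0955]
g=cv2.imread('pics/side3.png',0);print(list(range(345,367)))
for r in range(132,156): print(r,g[r,345:367])
for d in range(60,181,15):
    f=np.radians(d);v=np.array([np.cos(f),np.sin(f),0])
    print(d,[np.round(proj(P,b+v*.018+[0,0,z]),1).tolist() for z in(0,.024,.031,.038)])
E
```

```text
[345, 346, 347, 348, 349, 350, 351, 352, 353, 354, 355, 356, 357, 358, 359, 360, 361, 362, 363, 364, 365, 366]
132 [60 51 47 51 53 55 55 55 58 57 58 58 58 58 59 58 57 56 55 54 51 51]
133 [83 57 46 52 53 53 55 56 57 57 58 59 59 58 57 57 58 57 56 54 52 51]
134 [109  71  48  50  53  56  56  57  57  58  58  59  59  58  57  58  57  56
  55  54  51  53]
135 [109  67  46  51  54  56  56  57  58  58  59  58  59  58  57  58  57  57
  55  53  53  57]
136 [109  54  48  52  53  53  56  56  57  58  60  58  58  59  58  58  57  57
  55  54  51  62]
137 [109  54  47  51  53  56  55  57  58  59  59  58  59  59  58  58  58  56
  54  52  52  63]
138 [109  55  48  51  54  56  55  56  58  58  58  58  58  58  58  59  58  57
  55  53  53  79]
139 [109  56  50  52  53  56  58  58  58  58  59  58  59  59  58  57  60  56
  55  53  57 105]
140 [108  51  48  53  54  57  55  58  58  58  58  58  58  58  58  59  58  55
  53  51  57 113]
141 [108  42  50  54  55  57  57  57  59  58  59  59  60  58  58  59  58  55
  55  51  59 114]
142 [109  42  49  56  56  56  59  57  60  60  61  58  59  58  58  58  56  57
  55  52
[... 1162 characters left out ...]
  53  57  57  59  59  60  59  60  59  61  59  60  59  58  58  56
  54  79 112 109]
60 [[346.4, 156.8], [347.1, 146.5], [347.3, 143.4], [347.5, 140.2]]
75 [[347.8, 158.0], [348.6, 147.6], [348.8, 144.5], [349.0, 141.4]]
90 [[349.7, 158.9], [350.5, 148.5], [350.7, 145.4], [351.0, 142.3]]
105 [[351.9, 159.6], [352.8, 149.2], [353.0, 146.1], [353.3, 142.9]]
120 [[354.4, 159.9], [355.2, 149.5], [355.5, 146.4], [355.7, 143.2]]
135 [[356.8, 159.8], [357.7, 149.4], [358.0, 146.3], [358.2, 143.1]]
150 [[359.0, 159.4], [360.0, 149.0], [360.3, 145.9], [360.6, 142.7]]
165 [[360.9, 158.6], [361.9, 148.3], [362.2, 145.2], [362.5, 142.0]]
180 [[362.4, 157.6], [363.4, 147.3], [363.7, 144.2], [364.0, 141.0]]
```

The side view at (350,148) shows the window's lit sill. Its height matches and its 5 px width fits 10 mm. The window azimuth is about 88° now, which is 33° before the turn, consistent with the blind flank. The button is at about 6–8°. I go above the stub with the window at about 48° (40° to turn) and check the alignment in both cameras.

Call:
{"op": "step_arm", "data": {
  "moves": [
    [[-7, -12, 0], [0, 0, 0.08], 30],
    [[-22, -37, 0], [0, 0, 0.18], 30],
    [[-40, -68, 0], [0, 0, 0.28], 30],
    [[-60, -102, 0], [0, 0, 0.38], 30],
    [[-80, -136, 0], [0, 0, 0.48], 30],
    [[-98, -168, 0], [0, 0, 0.58], 30],
    [[-112, -191, 0], [0, 0, 0.65], 30],
    [[-119, -203, 0], [0, 0, 0.69], 30]
  ]
}}

```text
clock: 5.25
tcp_pos: [0.4522, -0.1976, 0.3182]
orientation: [0.0, 0.609, 0.793, -0.0]
wrist_force: [0.6, -0.3, -1.9]
finger_gap: 0.037
grip_force: 50.7
```

Call:
{"op": "step_arm", "data": {
  "moves": [
    [[0, 0, 0], [0, 0, 0], 30],
    [[0, 0, 0], [0, 0, 0], 30]
  ]
}}

```text
clock: 5.42
tcp_pos: [0.4522, -0.195, 0.3181]
orientation: [-0.0, 0.607, 0.795, 0.0]
wrist_force: [0.5, -0.8, -2.6]
finger_gap: 0.0369
grip_force: 50.7
```

```bash
python3 - <<'E'
from h import *
s=telemetry.get_state();t=s['tcp_pos'];q=s['orientation'];print(t,q,2*np.degrees(np.arctan2(q[2],q[1])),s['joint_pos'],s['wrist_force'],s['ft_torque'])
out=[]
for n in('scene','side'):
    im,P=grab(n,n+'4.png'); b=t-[0,0,.0955]
    print(n,'bottom',proj(P,b),'stubtop',proj(P,(.4515,-.195,.192)),'foot',proj(P,(.4515,-.195,.147)))
    c=proj(P,(.4515,-.195,.20)).astype(int); x=c[0]-40;y=c[1]-40; out+=[(x,y),cv2.resize(im[y:y+80,x:x+80,::-1],(400,400),interpolation=cv2.INTER_CUBIC)]
print(out[0],out[2]); cv2.imwrite('pics/v4.png',np.clip(np.hstack([out[1],out[3]])*1.4,0,255).astype(np.uint8))
E
```

```text
[ 0.45217573 -0.19502187  0.31813846] [-2.98033693e-04  6.06604695e-01  7.95003515e-01  2.58098934e-04] 105.31118689752519 [-5.70719342e-01  1.41336178e-01  3.61745565e-02  1.46618702e+00
  5.62769151e-04  7.32846205e-01] [ 0.4570885  -0.81464022 -2.55286203] [0.00124621 0.04937563 0.05279874]
scene bottom [189.79406359 274.28993905] stubtop [193.21646119 281.5095867 ] foot [198.20317851 291.61908489]
side bottom [412.22713347 110.45412866] stubtop [410.32805505 122.13715234] foot [407.31778968 138.27617605]
(np.int64(152), np.int64(239)) (np.int64(370), np.int64(79))
```

View pics/v4.png

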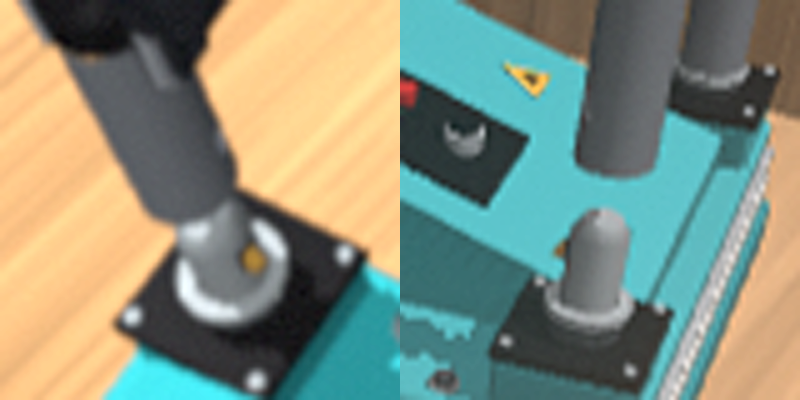

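Both views show the handle axis in line with the stub to about 1 mm, and the window's edge glint is at the right flank in scene, as expected. Descend over the lead-in.

Call:
{"op": "step_arm", "data": {
  "moves": [
    [[0, 0, 8], [0, 0, 0], 30],
    [[0, 0, 20], [0, 0, 0], 30],
    [[0, 0, 28], [0, 0, 0], 30],
    [[0, 0, 32], [0, 0, 0], 30],
    [[0, 0, 35], [0, 0, 0], 30],
    [[0, 0, 38], [0, 0, 0], 30],
    [[0, 0, 41], [0, 0, 0], 30],
    [[0, 0, 44], [0, 0, 0], 30]
  ]
}}

```text
clock: 6.18
tcp_pos: [0.4523, -0.1951, 0.2744]
orientation: [0.0, 0.605, 0.796, 0.0]
wrist_force: [-0.4, -0.3, -2.6]
finger_gap: 0.0367
grip_force: 50.7
```

Bottom is at 0.179, over the stub without contact force. Continue past the button.

Call:
{"op": "step_arm", "data": {
  "moves": [
    [[0, 0, 3], [0, 0, 0], 30],
    [[0, 0, 6], [0, 0, 0], 30],
    [[0, 0, 9], [0, 0, 0], 30],
    [[0, 0, 12], [0, 0, 0], 30],
    [[0, 0, 15], [0, 0, 0], 30],
    [[0, 0, 18], [0, 0, 0], 30],
    [[0, 0, 21], [0, 0, 0], 30],
    [[0, 0, 24], [0, 0, 0], 30]
  ]
}}

```text
clock: 6.85
tcp_pos: [0.4524, -0.1951, 0.2499]
orientation: [0.0, 0.605, 0.796, 0.0]
wrist_force: [3.5, 1.0, -0.9]
finger_gap: 0.0368
grip_force: 50.8
```

Call:
{"op": "step_arm", "data": {
  "moves": [
    [[0, 0, 2], [0, 0, 0], 30],
    [[0, 0, 4], [0, 0, 0], 30],
    [[0, 0, 6], [0, 0, 0], 30],
    [[0, 0, 7], [0, 0, 0], 30],
    [[0, 0, 8], [0, 0, 0], 30],
    [[0, 0, 8], [0, 0, 0], 30]
  ]
}}

```text
clock: 7.35
tcp_pos: [0.4521, -0.1951, 0.2424]
orientation: [0.0, 0.605, 0.796, 0.0]
wrist_force: [3.7, 0.4, -0.2]
finger_gap: 0.0369
grip_force: 51.0
```

Call:
{"op": "step_arm", "data": {
  "moves": [
    [[0, 0, 1.5], [0, 0, 0], 30],
    [[0, 0, 3], [0, 0, 0], 30],
    [[0, 0, 4.5], [0, 0, 0], 30],
    [[0, 0, 6], [0, 0, 0], 30],
    [[0, 0, 6], [0, 0, 0], 30],
    [[0, 0, 6], [0, 0, 0], 30]
  ]
}}

```text
clock: 7.85
tcp_pos: [0.4522, -0.1953, 0.2372]
orientation: [0.001, 0.606, 0.796, -0.0]
wrist_force: [1.9, 1.7, 6.4]
finger_gap: 0.0371
grip_force: 51.6
```

```bash
cat > s.py <<'E'
from h import *
s=telemetry.get_state();q=s['orientation'];r=lambda x:np.round(x,4).tolist()
print(r(s['tcp_pos']),'yaw',round(2*np.degrees(np.arctan2(q[2],q[1])),2),'F',r(s['wrist_force']),'T',r(s['ft_torque']),s['joint_pos'][5])
im,P=grab('scene');u=proj(P,(.4525,-.195,.172))
h=cv2.cvtColor(im,cv2.COLOR_RGB2HSV);x,y=int(u[0]),int(u[1]);w=h[y-12:y+14,x-14:x+16].astype(int)
m=(w[...,0]>10)&(w[...,0]<30)&(w[...,1]>90)&(w[...,2]>40)
# only pixels inside the handle silhouette
yy,xx=np.nonzero(m);print('brass px',m.sum(),[(int(a+x-14),int(b+y-12)) for a,b in zip(xx,yy)][:14])
E
python3 s.py
```

```text
[0.4522, -0.1953, 0.2372] yaw 105.47 F [1.9159, 1.6598, 6.3674] T [0.3757, -0.5674, -0.0081] 0.7302465812411618
brass px 98 [(201, 274), (202, 274), (203, 274), (204, 274), (205, 274), (206, 274), (207, 274), (208, 274), (209, 274), (210, 274), (201, 275), (202, 275), (203, 275), (204, 275)]
```

Call:
{"op": "step_arm", "data": {
  "moves": [
    [[0, 0, 1], [0, 0, 0.04], 30],
    [[0, 0, 1], [0, 0, 0.09], 30],
    [[0, 0, 1], [0, 0, 0.14], 30],
    [[0, 0, 1], [0, 0, 0.19], 30],
    [[0, 0, 1], [0, 0, 0.24], 30],
    [[0, 0, 1], [0, 0, 0.28], 30],
    [[0, 0, 1], [0, 0, 0.31], 30]
  ]
}}

```text
clock: 8.48
tcp_pos: [0.453, -0.1952, 0.2367]
orientation: [0.001, 0.722, 0.692, 0.001]
wrist_force: [2.8, 1.6, 8.3]
finger_gap: 0.0369
grip_force: 51.6
```

```bash
cat >> s.py <<'E'
import sys,os
c=im[y-25:y+25,x-25:x+25].astype(int)
if os.path.exists('ref.npy'):
    d=np.abs(c-np.load('ref.npy')).sum(2); yy,xx=np.nonzero(d>40); print('diff',len(xx),[(int(a+x-25),int(b+y-25),im[b+y-25,a+x-25].tolist()) for a,b in zip(xx,yy)][:12])
np.save('ref.npy',c)
E
python3 s.py
```

```text
[0.453, -0.1952, 0.2367] yaw 87.62 F [2.8409, 1.5698, 8.3186] T [0.5038, -0.9769, 0.0929] 1.0419934828967898
brass px 102 [(201, 274), (202, 274), (203, 274), (204, 274), (205, 274), (206, 274), (207, 274), (208, 274), (209, 274), (210, 274), (201, 275), (202, 275), (203, 275), (204, 275)]
```

Call:
{"op": "step_arm", "data": {
  "moves": [
    [[0, 0, 0], [0, 0, 0.03], 30],
    [[0, 0, 0], [0, 0, 0.06], 30],
    [[0, 0, 0], [0, 0, 0.09], 30],
    [[0, 0, 0], [0, 0, 0.12], 30]
  ]
}}

```text
clock: 8.87
tcp_pos: [0.4531, -0.1953, 0.2367]
orientation: [0.002, 0.762, 0.648, 0.001]
wrist_force: [3.6, 1.6, 7.9]
finger_gap: 0.0372
grip_force: 51.6
```

```bash
python3 s.py
```

```text
[0.4531, -0.1953, 0.2367] yaw 80.77 F [3.6166, 1.5673, 7.854] T [0.3921, -0.9665, 0.1324] 1.1615681946726981
brass px 97 [(201, 274), (202, 274), (203, 274), (204, 274), (205, 274), (206, 274), (207, 274), (208, 274), (209, 274), (210, 274), (201, 275), (202, 275), (203, 275), (204, 275)]
diff 203 [(187, 261, [44, 45, 49]), (188, 261, [55, 57, 60]), (189, 261, [63, 64, 68]), (190, 261, [61, 63, 68]), (191, 261, [61, 62, 66]), (192, 261, [62, 63, 69]), (197, 261, [39, 37, 40]), (198, 261, [35, 34, 33]), (199, 261, [37, 33, 32]), (200, 261, [50, 42, 37]), (201, 261, [84, 66, 50]), (202, 261, [130, 100, 72])]
```

Call:
{"op": "step_arm", "data": {
  "moves": [
    [[0, 0, 0], [0, 0, 0.03], 30],
    [[0, 0, 0], [0, 0, 0.06], 30],
    [[0, 0, 0], [0, 0, 0.09], 30]
  ]
}}

```text
clock: 9.17
tcp_pos: [0.4531, -0.1955, 0.2368]
orientation: [0.002, 0.79, 0.613, 0.001]
wrist_force: [2.2, 1.1, 7.9]
finger_gap: 0.0366
grip_force: 51.6
```

```bash
sed -i '/^h=cv2/,$d' s.py; cat >> s.py <<'E'
u=np.round(proj(P,(.4715,-.193,.171))).astype(int);w=im[u[1]-5:u[1]+6,u[0]-6:u[0]+7].astype(int)
print(u,'R-B');print(w[...,0]-w[...,2])
E
python3 s.py
```

```text
[0.4531, -0.1955, 0.2368] yaw 75.61 F [2.154, 1.1337, 7.8861] T [0.1874, -0.7859, 0.0276] 1.2516169635102818
[203 291] R-B
[[-5 -5 -5 -5 -6 -4 -4 -4 -6 -4 -3 -3 -3]
 [-5 -4 -6 -4 -5 -7 -4 -6 -3 -4 -5 -3 -2]
 [-5 -5 -5 -5 -6 -2  6  1 -6 -5 -5 -5 -2]
 [-7 -5 -5 -5 -4 14 37 27  3 -5 -5 -5 -4]
 [-6 -5 -6 -5  3 36 63 51 17 -1 -4 -6 -4]
 [-6 -4 -6 -5  7 43 71 61 25  0 -5 -5 -5]
 [-6 -5 -8 -5  2 35 58 41 13 -2 -4 -4 -5]
 [-5 -6 -4 -7 -1 16 30 14  1 -4 -4 -5 -6]
 [-6 -6 -5 -6 -5 -1  3 -1 -6 -6 -3 -4 -5]
 [-5 -6 -5 -6 -4 -5 -5 -6 -4 -5 -6 -6 -3]
 [-6 -8 -7 -7 -5 -5 -6 -5 -4 -6 -6 -5 -5]]
```

Brass blob appeared at scene (203,291) and the twisting torque dropped from 0.13 to 0.03 N·m, so that's the click. I stop turning, relax the press and look.

Call:
{"op": "step_arm", "data": {
  "moves": [
    [[0, 0, -0.5], [0, 0, 0], 30],
    [[0, 0, -1], [0, 0, 0], 30],
    [[0, 0, -1.5], [0, 0, 0], 30],
    [[0, 0, -1.5], [0, 0, 0], 30]
  ]
}}

```text
clock: 9.55
tcp_pos: [0.4529, -0.1956, 0.238]
orientation: [0.001, 0.79, 0.613, 0.001]
wrist_force: [2.8, 0.5, 5.6]
finger_gap: 0.0369
grip_force: 51.3
```

```bash
cat >> s.py <<'E'
cv2.imwrite('pics/v5.png',cv2.resize(im[251:331,153:253,::-1],(700,560),interpolation=cv2.INTER_CUBIC))
E
python3 s.py
```

```text
[0.4529, -0.1956, 0.238] yaw 75.67 F [2.8235, 0.5293, 5.5582] T [0.1236, -1.003, -0.0118] 1.2502735689857958
[203 291] R-B
[[-5 -5 -5 -5 -5 -5 -4 -4 -4 -4 -4 -4 -2]
 [-6 -5 -5 -5 -6 -5 -2 -6 -6 -5 -6 -5 -2]
 [-7 -5 -5 -5 -5  3 12  4 -4 -8 -6 -6 -3]
 [-7 -4 -6 -4  3 26 44 26  4 -4 -6 -6 -4]
 [-6 -5 -5 -5 14 54 71 53 19  1 -5 -5 -6]
 [-5 -6 -6 -5 18 64 78 60 25  0 -4 -5 -5]
 [-5 -5 -6 -4  9 47 62 43 11 -3 -5 -6 -5]
 [-6 -5 -5 -7  0 20 30 13 -1 -5 -3 -6 -4]
 [-5 -6 -7 -7 -6  0  5 -2 -5 -4 -3 -6 -5]
 [-5 -6 -6 -6 -5 -6 -5 -5 -6 -5 -4 -7 -5]
 [-7 -6 -7 -5 -4 -6 -5 -6 -5 -4 -7 -6 -3]]
```

View pics/v5.png

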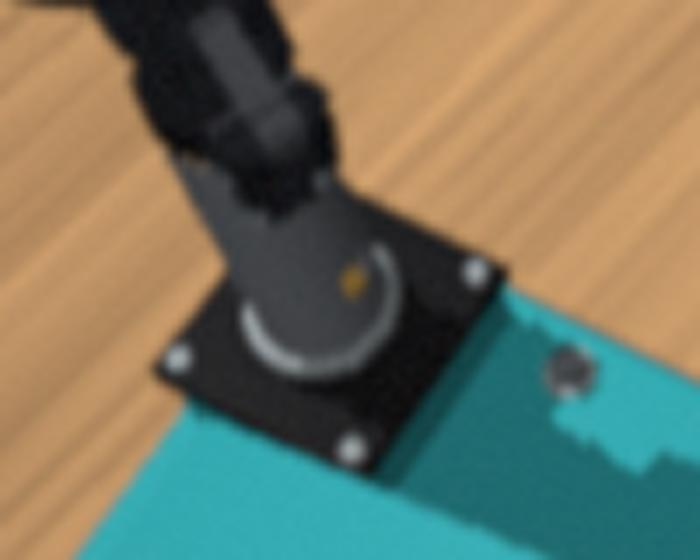

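Button shows in the window at (350,280) in the crop. I check in the side view that it stands proud of the handle's outline.

```bash
python3 - <<'E'
from h import *
im,P=grab('side')
for a in(5,12,18): print([np.round(proj(P,(.452+r*np.cos(np.radians(a)),-.195+r*np.sin(np.radians(a)),.172)),1).tolist() for r in(.016,.019,.0205)])
u=np.round(proj(P,(.4715,-.191,.172))).astype(int);w=im[u[1]-8:u[1]+9,u[0]-6:u[0]+8].astype(int)
print(u);print(w[...,0]-w[...,2])
S=imaging.camera_params('scene')
for a in(5,12,18): print('scene',a,[np.round(proj(S,(.452+r*np.cos(np.radians(a)),-.195+r*np.sin(np.radians(a)),.172)),1).tolist() for r in(.016,.0205)])
E
```

```text
[[402.5, 127.7], [401.3, 127.4], [400.8, 127.2]]
[[402.3, 128.0], [401.1, 127.8], [400.5, 127.7]]
[[402.2, 128.4], [400.9, 128.2], [400.3, 128.1]]
[401 128]
[[-80 -79 -80 -79 -79 -80 -80 -52  -1  -4  -4  -5  -4  -5]
 [-80 -79 -79 -80 -79 -80 -80 -31  -2  -5  -4  -5  -4  -4]
 [-79 -79 -79 -79 -80 -80 -80 -17  -3  -4  -5  -6  -5  -4]
 [-80 -79 -79 -79 -79 -81 -80 -11  -3  -5  -5  -5  -5  -5]
 [-79 -79 -79 -78 -80 -80 -73   2  -3  -5  -3  -3  -3  -3]
 [-80 -78 -79 -80 -80 -79 -58   1  -4  -3  -5  -5  -3  -4]
 [-79 -80 -79 -79 -80 -81 -59   0  -4  -4  -4  -3  -4  -4]
 [-80 -79 -79 -79 -81 -80 -50  -1  -3  -5  -3  -4  -4  -4]
 [-79 -80 -79 -79 -80 -69 -13  -3  -4  -6  -4  -4  -4  -4]
 [-80 -79 -78 -80 -78 -45  20  -4  -4  -4  -4  -5  -4  -4]
 [-80 -79 -80 -79 -79 -52   7  -3  -5  -4  -5  -5  -5  -4]
 [-72 -77 -80 -81 -80 -58   0  -5  -4  -3  -3  -4  -4  -4]
 [-45 -62 -76 -82 -80 -52   0  -3  -4  -4  -4  -4  -2  -3]
 [-38 -34 -53 -70 -75 -32  -2  -3  -4  -4  -5  -4  -4  -4]
 [-34 -17 -14 -16 -46 -16  -4  -4  -3  -5  -4  -3  -4  -4]
 [-19  -1  -1  -2 -10  -7  -3  -4  -4  -3  -3  -4  -4  -3]
 [ -2  -4  -3  -4  -3  -3  -4  -3  -4  -4  -4  -3  -4  -4]]
scene 5 [[201.8, 290.2], [203.6, 291.3]]
scene 12 [[202.4, 289.4], [204.3, 290.3]]
scene 18 [[202.9, 288.7], [204.9, 289.3]]
```

Side view shows brass proud of the outline at (401,129), so the button is fully out. Let go and retreat.

Call:
{"op": "step_arm", "data": {
  "moves": [
    [[0, 0, 0], [0, 0, 0], 38],
    [[0, 0, 0], [0, 0, 0], 42],
    [[0, 0, 0], [0, 0, 0], 50],
    [[0, 0, 0], [0, 0, 0], 60],
    [[0, 0, 0], [0, 0, 0], 72],
    [[0, 0, 0], [0, 0, 0], 85],
    [[0, 0, 0], [0, 0, 0], 85],
    [[0, 0, 0], [0, 0, 0], 85]
  ]
}}

```text
clock: 10.32
tcp_pos: [0.452, -0.195, 0.2367]
orientation: [-0.0, 0.79, 0.613, -0.0]
wrist_force: [1.0, 1.0, 0.1]
finger_gap: 0.0844
grip_force: 0.0
```

Call:
{"op": "step_arm", "data": {
  "moves": [
    [[0, 0, -5], [0, 0, 0], 85],
    [[0, 0, -15], [0, 0, 0], 85],
    [[0, 0, -35], [0, 0, 0], 85],
    [[0, 0, -60], [0, 0, 0], 85],
    [[0, 0, -85], [0, 0, 0], 85],
    [[0, 0, -105], [0, 0, 0], 85],
    [[0, 0, -115], [0, 0, 0], 85],
    [[0, 0, -115], [0, 0, 0], 85]
  ]
}}

```text
clock: 10.98
tcp_pos: [0.4531, -0.1957, 0.3555]
orientation: [0.003, 0.79, 0.613, 0.001]
wrist_force: [0.4, -0.1, 0.3]
finger_gap: 0.0849
grip_force: 0.0
```

```bash
python3 s.py; python3 - <<'E'
from h import *
im,P=grab('side')
w=im[124:136,395:409].astype(int);print(w[...,0]-w[...,2])
E
```

```text
[0.4531, -0.1957, 0.3555] yaw 75.68 F [0.4373, -0.1147, 0.2864] T [-0.0341, 0.0371, -0.0063] 1.2502553300571304
[203 291] R-B
[[-6 -6 -5 -3 -4 -4 -4 -4 -4 -5 -5 -3 -1]
 [-6 -5 -5 -4 -5 -5 -5 -6 -5 -6 -6 -6 -2]
 [-5 -5 -4 -8 -4  5 10  1 -4 -5 -4 -6 -3]
 [-6 -4 -5 -6  6 34 44 25  4 -6 -6 -5 -4]
 [-6 -6 -4 -4 18 58 74 53 19 -1 -5 -6 -4]
 [-5 -6 -7 -5 18 65 78 59 25  1 -5 -5 -6]
 [-5 -6 -6 -7 10 47 63 42 11 -4 -5 -4 -5]
 [-7 -6 -6 -5 -1 20 31 15 -2 -6 -6 -5 -6]
 [-6 -7 -6 -5 -6 -1  4 -2 -5 -5 -5 -7 -5]
 [-5 -5 -5 -5 -6 -5 -5 -5 -6 -4 -5 -7 -5]
 [-7 -6 -6 -6 -5 -6 -6 -6 -5 -5 -5 -6 -3]]
[[-78 -79 -78 -78 -79 -79 -73   2  -3  -4  -6  -4  -4  -3]
 [-79 -78 -78 -79 -78 -79 -66   1  -4  -5  -5  -4  -5  -5]
 [-79 -79 -79 -78 -79 -81 -73  -1  -3  -4  -3  -5  -4  -6]
 [-78 -78 -78 -79 -80 -80 -49  -1  -4  -4  -4  -4  -4  -4]
 [-79 -78 -77 -79 -78 -67 -13  -3  -4  -3  -4  -4  -3  -3]
 [-79 -79 -78 -79 -77 -44  20  -3  -4  -5  -4  -4  -4  -5]
 [-79 -80 -78 -78 -78 -51   7  -4  -4  -4  -4  -4  -6  -5]
 [-71 -77 -80 -79 -80 -58   0  -4  -4  -4  -3  -4  -4  -5]
 [-45 -61 -75 -81 -81 -52  -1  -4  -4  -4  -4  -4  -4  -4]
 [-37 -34 -52 -68 -74 -31  -2  -3  -4  -4  -3  -3  -5  -4]
 [-35 -17 -15 -16 -46 -16  -3  -4  -4  -4  -5  -4  -4  -4]
 [-19  -1  -2  -3  -9  -9  -4  -4  -4  -2  -4  -3  -4  -3]]
```

The handle has not moved since release. The button is still through the window and the gripper is clear.

```bash
python3 -c "
from workcell import env;print(env.hand_in())"
```

```text
the job is handed in; nothing more can be done
None
```

The handle is on the stub with the spring button out through its window; I stopped turning at the click, let go with the gripper clear, and handed the job in after about 11 s of robot time.

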